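# Pop the sample-port hatch of the water tester

## Task

Press the front edge of the water tester's hatch down with your fingertips, just once, so that its push-push latch lets go and the hatch pops up. Take your hand off it and watch for two seconds with nothing touching the tester to be sure that the hatch stays open. Do not pick up or shove the jar, the vial or the coral piece that stand nearby.

Things in the scene. Friction and masses are not known exactly. Their poses are not given: they have to be found in the camera images.
- tester: benchtop water tester, a grey plastic box 220 (x) by 150 (y) by 75 (z) mm fixed on a plywood riser 350 by 170 mm, 8 to 40 mm high. It has a small dark screen and three keys on the far part of its top and a white hatch on the rest: a flat plate 100 (x) by 70 (y) by 8 mm lying on the box, top face 83 mm above the riser when shut, hinged along its edge nearest the screen. Origin: centre of the box's underside, on the riser; x points from the hatch end to the screen end, z up.
- hatch (a joint): angle (rad) of the hatch; it opens upward. 0 = shut, latched against a spring. Pressed down (about 3 N at the pressing point, briefly 7 N when met briskly; over 8 N only on the hard stop at -0.055, 5 mm down) the latch lets go past about -0.036; when the finger rises, the damped spring lifts the hatch in a second to its stop at 0.42 (pressing point some 36 mm higher), and it stays. A second full press latches it shut again.
- hatch_press (a point): the pressing point: on the hatch's top face, midway across, 16 mm in from its free front edge (the edge farthest from the screen), beside three low ribs. It moves with the hatch. z is normal to the hatch's face (straight up when shut), x points from the free edge towards the hinge.
- hatch_hinge (a point): middle of the hatch's hinge line, 75 mm above the riser, 86 mm along +x of the tester from the pressing point; the hinge line runs along tester y.
- latch_pin (a joint): sideways place (m) of the small pin in the latch, hidden inside the tester: 0 while first latched, about 0.005 to 0.009 when the hatch is held pressed down, about 0.013 once the hatch has popped open after one press, above 0.0165 if it has been pressed down a second time.
- pump: dosing pump, a grey box 120 by 120 by 100 mm fixed to the bench with a round black pump head on top (120 mm high in all); it has no hatch. Origin: centre of its underside.
- jar: loose closed jar, 64 mm across and 90 mm tall, standing beside the pump, on the robot's side. Origin: centre of its underside.
- vial: loose capped glass vial, 27 mm across and 60 mm tall, standing on the riser beyond the tester's screen end. Origin: centre of its underside.
- frag: loose piece of branching coral on a white ceramic plug, 32 mm across and about 38 mm tall, standing on the riser in front of the tester's hatch end. Origin: centre of its underside.

How it is judged:
On the way, in this order (a step that is already met when the one before it is completed fails the run):
1. the fingers press the hatch down below its shut position (under -0.025 rad) (value of joint hatch below -0.025 rad and contact force between the fingers and tester above 0.5 N).
2. the hatch stands open (over 0.3 rad) after one working of the latch, with the fingers and arm off the tester, for 2 s (value of joint hatch above 0.3 rad and value of joint latch_pin between 0.008 and 0.0165 m and contact force between each of the fingers, the arm and tester below 0.1 N), for 2 s.
At the end, for the whole second after the job is handed in: The hatch stays open by more than 0.3 rad and at rest, its latch worked just once (pin between 0.008 and 0.0165 m), after 2 s of standing open untouched; jar, vial and coral piece within 20 mm of where they stood and upright (all of step 2 and velocity of joint hatch below 0.05 rad/s and not (distance of any of jar, vial, frag from where it was at the start of the episode above 0.02 m or angle between any of jar, vial, frag's own z axis and vertical above 0.35 rad)).
It fails at once if the hatch is pressed down a second time (latch pin beyond 0.0165 m) (value of joint latch_pin above 0.0165 m).
It fails at once if the jar, the vial or the coral piece is lifted, shoved more than 20 mm or tipped (distance of any of jar, vial, frag from where it was at the start of the episode above 0.02 m or angle between any of jar, vial, frag's own z axis and vertical above 0.35 rad).
It also fails if it takes over 45 s, if anything falls off the work surface, if the arm or the gripper's body presses on something with over 40 N, if the wrist force passes 120 N, or if a joint passes its speed limit or range.

## Robot

A 6-joint arm with a two-finger parallel gripper is mounted at the origin on the work surface. World frame = base frame: x ahead of the robot, y to its left, z up, the work surface at z = 0. Lengths are in m, angles in rad, forces in N, time in s.
With the tool pointing down it reaches from about 0.35 to 0.975 m from the base axis. Payload 4.9 kg.
Tool frame: the origin (TCP) lies at the very end of the fingers, on their centre line; the grasp point (between the pads) lies 19 mm behind it; z points along the fingers, x is the direction in which the jaws open and shut, and the axes are right-handed (so a half turn about z gives the same grasp; the last joint's range is limited). The gripper opens to 85 mm and grips with 20 to 120 N. Pads are 22 mm wide; open, the fingers measure 114 mm over their backs; the gripper's body (76 mm by 85 mm) begins 54 mm behind the grasp point. The pads swing forward as they close: fully open they stand 13 mm farther back than shut.
Start: joints at [-1.454, 0.053, 1.613, -0, 1.476, -0.119], TCP at [0.146, -0.608, 0.231] pointing down, gripper open.
Joint ranges: [-3.01, 3.01], [-1.01, 2.22], [0.06, 2.58], [-1.02, 4.17], [0.09, 2.62], [-3.14, 3.14]. Speed limits (rad/s): [2.57, 2.57, 3.14, 3.14, 3.14, 3.14].

## Interface

Orientations are given as a rotation vector (axis times angle).
In Python, from station import monitor, imaging, ticket gives the robot as it stands.
- The arm moves only by the tool step_arm, never from a script. Its argument "targets" is one flat list of numbers, 4 for each row, row after row: the shift along the tool's x, y, z in m, then the turn about the tool's z in rad. In form: [tx, ty, tz, roll, tx, ty, tz, roll, ...]. A call has 1 to 12 rows; each row is the pose to reach, as a shift and turn from the pose measured when the call began, along the tool's axes at that moment; what a row does not reach only later rows make up. A row lasts 1/12 s, in which the tool goes at most 41.7 mm and 7.16 degrees, less where a joint would pass 70% of its speed; a pose out of reach is approached as far as the arm can. A call with a gripper value outside its range is refused whole. "grip" is the finger opening in m, from 0 to 0.0854, set as the call begins (left out, the last holds). The fingers move at their own pace and stop on an object; "force" is the grip in N (left out, the last holds). Time passes only in rows, so rows that repeat a pose let the fingers close. It gives the time, the measured TCP pose, the force and the opening at its end, in the units of the state.
- monitor.get_obs(): the state, without advancing time (a new reading comes with each control period).
- imaging.get_image(name): name is "scene" or "top" or "wrist"; returns a dict with "color" (384x512x3 uint8, red, green, blue), "depth" (384x512 float32, m along the optical axis (not along the pixel's ray), 0 where there is no reading), "fov_y" (degrees; the focal length in pixels is half the picture's height over the tangent of half this angle, whatever the lens; pixels are square), "cx", "cy" (the principal point, pixels), "k1" (the pictures are not rectified: a ray, as slopes to the right and down, at radius r is drawn at 1 + k1 r^2 times it, then the intrinsics apply), "R" (3x3) and "t" (3): a world point X has camera coordinates R X + t. Camera axes: x right, y down, z forward; pixel columns grow to the right and rows downward; lengths in m; the calibration is good to about 2 mm. A picture is of the moment at which its call begins.
- ticket.finish_job(): hands the job in, once; it reports no verdict.
Trained networks look in a picture, given as the dict that the camera call returned (one of the last four; its "shot" number tells which), for a name from the list of things; names that differ only in an ending like _2 or _b are one class to them, and where a whole thing is asked for, a point or a joint stands for the part that bears it (a point fixed in the world has none). Each returns a list of dicts, best first, with "score" (0 to 1); they miss things now and then, are a little off and sometimes report something else, mostly with a low value. They report only what shows in the picture. A call takes as long as a camera call.
- imaging.search_frame(name, picture): "uv" ([column, row] in pixels, amid what is visible of it).
- imaging.mark_of(name, picture): "uv" ([column, row] in pixels: a listed point, or the origin of a listed thing).
The state is a dict: "t": time; "q": joint angles; "dq": joint speeds; "effort": joint torques, N m; "tool_pos": TCP position; "tool_rot": TCP orientation; "contact_force": force on the tool from outside, world axes, zero at the start; "wrist_torque": the same for the moment, N m; "opening": finger opening in m.
Only numpy, scipy, OpenCV 4.12 (cv2) and the standard library are available. Lean on these libraries where they do the work, as an engineer would, in place of code of your own. Each camera call takes 0.05 s, during which the arm holds its last target.

## Working session

There is one attempt and no reset: what is moved stays moved. The work goes in short steps, Python scripts to look and compute and a tool call to move; the robot and the scene stay as the last step left them, time stands still between calls to the robot, and variables do not carry over. Pictures are saved under pics/ and viewed, and the job is handed in when it is done.

Besides the shell and the picture viewer there is one more tool, called after "Request:" as name(argument=value, ...) on one line, values as JSON. step_arm: Moves the arm, as the interface text tells. Its arguments: {"type":"object","properties":{"targets":{"type":"array","items":{"type":"number"}},"grip":{"type":"number"},"force":{"type":"number"}},"required":["targets"]}

```bash
mkdir -p pics; cat > h.py <<'E'
from station import monitor, imaging, ticket
import numpy as np, cv2
def K(p):
    h=p["color"].shape[0]; f=h/2/np.tan(np.radians(p["fov_y"])/2); return f
def ray(p,uv):
    f=K(p); d=np.array([(uv[0]-p["cx"])/f,(uv[1]-p["cy"])/f]); s=d.copy()
    for _ in range(20): s=d/(1+p["k1"]*(s@s))
    return np.array([s[0],s[1],1.0])
def world(p,uv,z=None,plane=None):
    r=ray(p,uv); R=np.array(p["R"]);t=np.array(p["t"]); c=-R.T@t; d=R.T@r
    if plane is not None: return c+d*(plane-c[2])/d[2]
    if z is None:
        u,v=int(round(uv[0])),int(round(uv[1])); w=p["depth"][v-1:v+2,u-1:u+2]; w=w[w>0]; z=np.median(w) if w.size else np.nan
    return c+d*z
def proj(p,X):
    R=np.array(p["R"]);t=np.array(p["t"]); c=R@X+t; s=c[:2]/c[2]; s=s*(1+p["k1"]*(s@s)); return s*K(p)+[p["cx"],p["cy"]]
def save(p,n): cv2.imwrite(n,p["color"][:,:,::-1])
E
python3 - <<'E'
from h import *
np.set_printoptions(precision=4,suppress=True)
for n in ["top","scene","wrist"]:
    p=imaging.get_image(n); save(p,f"pics/{n}0.png")
    print(n,p["fov_y"],-np.array(p["R"]).T@p["t"])
    for o in ["hatch_press","hatch_hinge","tester","jar","vial","frag","pump"]:
        for d in imaging.mark_of(o,p)[:2]:
            print(o,d["score"],np.array(d["uv"]),world(p,d["uv"]))
print(monitor.get_obs())
E
```

```text
top 49.53924352495753 [ 0.458  -0.0043  1.0015]
hatch_press 0.77 [366.7 199.7] [ 0.5502 -0.2326  0.1059]
hatch_hinge 0.74 [184.8 219.1] [0.5087 0.1649 0.0917]
hatch_hinge 0.56 [377.7 160.2] [ 0.6398 -0.2631  0.0953]
tester 0.69 [368.  168.1] [ 0.6201 -0.238   0.105 ]
jar 0.81 [181.1 219.1] [0.5087 0.1734 0.0904]
vial 0.48 [384.4 112.2] [ 0.7639 -0.2957  0.056 ]
frag 0.48 [342.  223.2] [ 0.5028 -0.1919  0.031 ]
pump 0.57 [159.5 173.7] [0.6069 0.2196 0.1109]
scene 51.53281666282735 [ 1.1855 -0.2382  0.6641]
hatch_hinge 0.75 [149.1 227.6] [ 0.6079 -0.2625  0.0681]
hatch_hinge 0.51 [158.6 250.4] [ 0.6985 -0.2541  0.0977]
jar 0.64 [324.4 170.9] [0.5394 0.1716 0.032 ]
vial 0.58 [137.7 313.8] [ 0.7727 -0.317   0.0335]
pump 0.63 [364.5 196.5] [0.6762 0.1964 0.0587]
wrist 65.57162395213649 [ 0.2213 -0.5897  0.3748]
{'t': 1.2, 'q': array([-1.454 ,  0.0527,  1.6129, -0.    ,  1.476 , -0.119 ]), 'dq': array([-0.0006, -0.0006,  0.001 ,  0.0009, -0.0007, -0.0014]), 'effort': array([ -0.0018, -39.3684, -37.0459,  -0.0002,   0.0004,  -0.    ]), 'tool_pos': array([ 0.146 , -0.6077,  0.2313]), 'tool_rot': array([ 2.4672, -1.9448, -0.    ]), 'contact_force': array([-0.1384,  0.7494, -0.168 ]), 'wrist_torque': array([ 0.0094, -0.0234, -0.0128]), 'opening': 0.08599828711151092}
```

```bash
python3 - <<'E'
import cv2
a=cv2.imread('pics/top0.png'); 
cv2.imwrite('pics/top0c.png',cv2.resize(a[80:260,290:490],None,fx=3,fy=3,interpolation=cv2.INTER_CUBIC))
E
```

```text
(no output)
```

View pics/top0c.png

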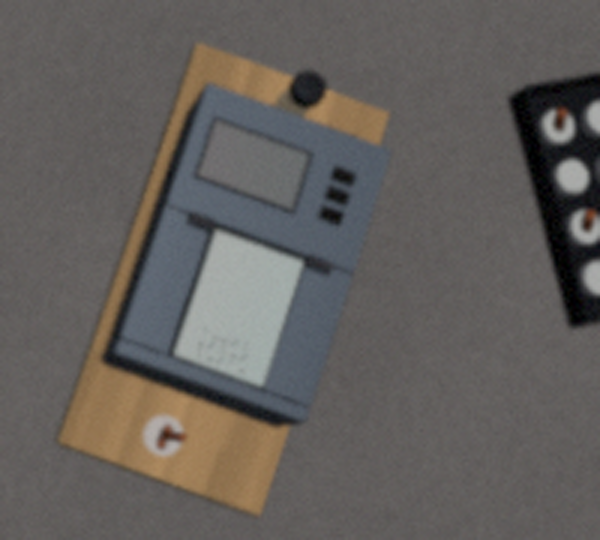

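View pics/scene0.png

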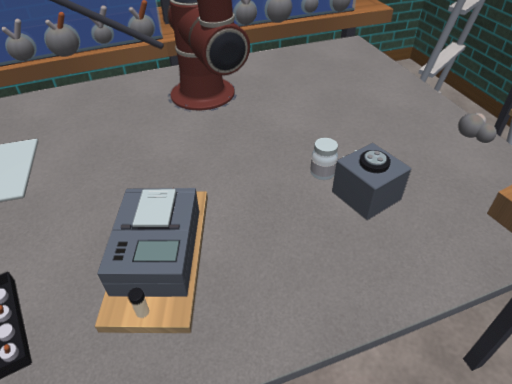

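View pics/top0.png

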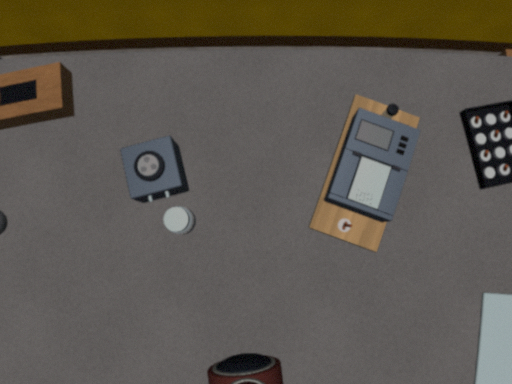

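The crop shows the white hatch with its screen end up. Its crop corners are about (212,230), (304,260), (265,386) and (174,355). The ribs sit near the bottom (front) edge at about (222,348). The coral is in front of that edge, the vial is beyond the screen, and the jar and pump are far off to the left.

```bash
python3 - <<'E'
from h import *
np.set_printoptions(precision=4,suppress=True)
p=imaging.get_image("top")
hs=cv2.cvtColor(p["color"],cv2.COLOR_RGB2HSV)
m=np.zeros(hs.shape[:2],np.uint8); m[148:218,340:400]=1
m&=((hs[...,2]>140)&(hs[...,1]<50)).astype(np.uint8)
n,l,s,c=cv2.connectedComponentsWithStats(m); i=1+np.argmax(s[1:,4]); m=(l==i).astype(np.uint8);print(s[i],c[i])
cn=max(cv2.findContours(m,0,1)[0],key=cv2.contourArea)
print("box",cv2.boxPoints(cv2.minAreaRect(cn)))
er=cv2.erode(m,np.ones((5,5))); vs,us=np.nonzero(er)
W=np.array([world(p,(u,v),z=p["depth"][v,u]) for u,v in zip(us,vs) if p["depth"][v,u]>0]); print("z",np.median(W[:,2]),W[:,2].std())
z=np.median(W[:,2])
# riser height: wood pixels
for uv in [(330,215),(365,235),(405,115),(355,230)]: print("riser",world(p,uv))
B=cv2.boxPoints(cv2.minAreaRect(cn))
C=np.array([world(p,b,plane=z) for b in B]); print(C); print([np.linalg.norm(C[i]-C[i-1]) for i in range(4)])
vs,us=np.nonzero(m); P=np.array([world(p,(u,v),plane=z)[:2] for u,v in zip(us,vs)]); ce=P.mean(0)
w,V=np.linalg.eigh(np.cov(P.T)); a=V[:,1]; a=a if a[0]>0 else -a
print("centre",ce,"axis",a,np.degrees(np.arctan2(a[1],a[0])),"L",np.sqrt(12*w))
print("press est", ce-a*0.034)
d=imaging.mark_of("hatch_press",p); print([(q["score"],q["uv"],world(p,q["uv"],plane=z)) for q in d[:2]])
o=monitor.get_obs(); R=cv2.Rodrigues(o["tool_rot"])[0]; print(R)
press=np.array([*(ce-a*0.034),z]); print("tool shift",R.T@(press-o["tool_pos"]))
E
```

```text
[ 349  158   42   50 1326] [369.233  182.3386]
box [[347.9 198.3]
 [361.7 156.9]
 [390.5 166.5]
 [376.7 207.9]]
z 0.10613119366315016 0.0016391417569295741
riser [ 0.5226 -0.1653  0.0228]
riser [ 0.4752 -0.2475  0.0231]
riser [ 0.7685 -0.3578  0.022 ]
riser [ 0.4871 -0.2239  0.0235]
[[ 0.5533 -0.1914  0.1061]
 [ 0.6449 -0.2245  0.1061]
 [ 0.6236 -0.2882  0.1061]
 [ 0.5323 -0.2541  0.1061]]
[np.float64(0.06618141115505888), np.float64(0.09741451047161592), np.float64(0.06716648542465849), np.float64(0.09753678226861907)]
centre [ 0.5884 -0.2395] axis [ 0.9388 -0.3446] -20.155174114632516 L [0.0672 0.0966]
press est [ 0.5565 -0.2277]
[(0.78, [365.8, 197.1], array([ 0.5559, -0.2308,  0.1061]))]
[[ 0.2336 -0.9723  0.    ]
 [-0.9723 -0.2336  0.    ]
 [-0.     -0.     -1.    ]]
tool shift [-0.2735 -0.4879  0.1252]
```

Two independent estimates agree that the pressing point is at about (0.556, -0.229, 0.106). The riser is 23 mm high, which fits hatch top = riser + 83 mm. Next I close the gripper and move over it at the current height.

Request:
step_arm(targets=[-0.01,-0.02,0,0,-0.025,-0.045,0,0,-0.043,-0.077,0,0,-0.06,-0.11,0,0,-0.078,-0.143,0,0,-0.095,-0.173,0,0,-0.112,-0.203,0,0,-0.13,-0.234,0,0,-0.147,-0.265,0,0,-0.165,-0.295,0,0,-0.18,-0.325,0,0,-0.195,-0.35,0,0], grip=0, force=40)

```text
t: 2.3
tool_pos: [0.4422, -0.3348, 0.2316]
tool_rot: [-2.468, 1.944, -0.001]
contact_force: [-0.8, 0.1, -0.2]
opening: 0.0002
```

Request:
step_arm(targets=[-0.01,-0.02,0,0,-0.025,-0.045,0,0,-0.04,-0.07,0,0,-0.052,-0.095,0,0,-0.062,-0.113,0,0,-0.07,-0.125,0,0,-0.074,-0.132,0,0,-0.075,-0.135,0,0,-0.075,-0.135,0,0])

```text
t: 3.05
tool_pos: [0.5559, -0.2303, 0.2316]
tool_rot: [2.468, -1.943, 0.001]
contact_force: [0.2, -0.6, 0.1]
opening: 0.0002
```

```bash
python3 - <<'E'
from h import *
np.set_printoptions(precision=4,suppress=True)
o=monitor.get_obs(); R=cv2.Rodrigues(o["tool_rot"])[0]; print(o["t"],o["tool_pos"],o["contact_force"],o["opening"],R)
print(R.T@(np.array([0.556,-0.229,0.106])-o["tool_pos"]))
p=imaging.get_image("wrist"); save(p,"pics/w1.png")
print([(d["score"],d["uv"],world(p,d["uv"],plane=.106)) for d in imaging.mark_of("hatch_press",p)[:2]], proj(p,np.array([.556,-.229,.106])))
E
```

```text
3.05 [ 0.5559 -0.2303  0.2316] [ 0.2118 -0.6229  0.1038] 0.00019250956490536288 [[ 0.2346 -0.9721  0.0005]
 [-0.9721 -0.2346 -0.0005]
 [ 0.0006 -0.0004 -1.    ]]
[-0.0013 -0.0003  0.1256]
[(0.85, [250.3, 187.8], array([ 0.5571, -0.2288,  0.106 ])), (0.27, [214.8, 209.7], array([ 0.5279, -0.2008,  0.106 ]))] [250.2148 188.9397]
```

View pics/w1.png

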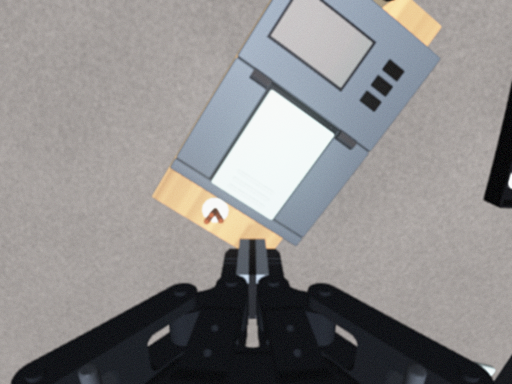

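The wrist view puts the pressing point at (250,188), which matches the estimate to about 1 mm. The ribs show near the hatch's front edge, and the coral at (214,210) sits lower than the hatch. Descending to about 14 mm above it.

Request:
step_arm(targets=[-0.001,0,0.012,0,-0.001,0,0.03,0,-0.001,0,0.05,0,-0.001,0,0.07,0,-0.001,0,0.088,0,-0.001,0,0.1,0,-0.001,0,0.108,0,-0.001,0,0.112,0,-0.001,0,0.112,0,-0.001,0,0.112,0])

```text
t: 3.98
tool_pos: [0.5556, -0.2304, 0.1204]
tool_rot: [2.467, -1.945, 0.003]
contact_force: [-0.5, 0.3, 0.9]
opening: -0.0001
```

Request:
step_arm(targets=[0,0,0.002,0,0,0,0.004,0,0,0,0.006,0,0,0,0.008,0,0,0,0.009,0,0,0,0.01,0,0,0,0.01,0])

```text
t: 4.57
tool_pos: [0.5554, -0.2303, 0.11]
tool_rot: [2.467, -1.945, 0.002]
contact_force: [1.1, 0.1, -0.3]
opening: -0.0003
```

Request:
step_arm(targets=[0,0,0.001,0,0,0,0.002,0,0,0,0.003,0,0,0,0.004,0,0,0,0.005,0,0,0,0.005,0])

```text
t: 5.07
tool_pos: [0.5554, -0.2303, 0.1052]
tool_rot: [2.467, -1.945, 0.002]
contact_force: [-2.0, 0.3, 2.3]
opening: -0.0002
```

Contact, at about 2.3 N. I'll press another 3 mm.

Request:
step_arm(targets=[0,0,0.0007,0,0,0,0.0015,0,0,0,0.0022,0,0,0,0.003,0,0,0,0.003,0])

```text
t: 5.48
tool_pos: [0.5554, -0.2303, 0.1021]
tool_rot: [2.467, -1.945, 0.002]
contact_force: [-2.9, 0.5, 3.3]
opening: -0.0001
```

Request:
step_arm(targets=[0,0,0.0005,0,0,0,0.001,0,0,0,0.001,0,0,0,0.001,0])

```text
t: 5.82
tool_pos: [0.5553, -0.2303, 0.101]
tool_rot: [2.467, -1.945, 0.001]
contact_force: [-0.7, 0.7, 2.7]
opening: 0.0001
```

Request:
step_arm(targets=[0,0,0.0004,0,0,0,0.0008,0,0,0,0.0008,0,0,0,0.0008,0])

```text
t: 6.15
tool_pos: [0.5553, -0.2303, 0.1009]
tool_rot: [2.467, -1.945, 0.001]
contact_force: [-3.6, 1.3, 7.3]
opening: 0.0001
```

The force has risen to 7.3 N and the tip has stopped moving, so it is on the hard stop. I'll lift straight up.

Request:
step_arm(targets=[0,0,-0.005,0,0,0,-0.015,0,0,0,-0.03,0,0,0,-0.05,0,0,0,-0.07,0,0,0,-0.09,0,0,0,-0.11,0,0,0,-0.125,0,0,0,-0.135,0,0,0,-0.14,0,0,0,-0.14,0,0,0,-0.14,0])

```text
t: 7.15
tool_pos: [0.5551, -0.2301, 0.2402]
tool_rot: [2.467, -1.945, -0.0]
contact_force: [-0.1, -0.2, 0.7]
opening: -0.0002
```

Request:
step_arm(targets=[0,0,0,0,0,0,0,0,0,0,0,0,0,0,0,0,0,0,0,0,0,0,0,0,0,0,0,0,0,0,0,0,0,0,0,0,0,0,0,0,0,0,0,0,0,0,0,0])

```text
t: 8.15
tool_pos: [0.555, -0.2301, 0.2402]
tool_rot: [2.467, -1.945, -0.0]
contact_force: [0.3, 1.1, 0.2]
opening: -0.0
```

```bash
python3 - <<'E'
from h import *
np.set_printoptions(precision=4,suppress=True)
o=monitor.get_obs(); print(o["t"],o["tool_pos"],o["contact_force"])
for n in ["wrist","scene","top"]:
    p=imaging.get_image(n); save(p,f"pics/{n}2.png")
    for k in ["hatch_press","jar","vial","frag"]:
        print(n,k,[(d["score"],np.array(d["uv"]),world(p,d["uv"])) for d in imaging.mark_of(k,p)[:1]])
    if n=="wrist":
        # hatch heights on line from press to hinge
        for s in [0,.03,.06,.08]:
            X=np.array([.556+.9388*s,-.229-.3446*s,.106+.42*(.086-s)]); uv=proj(p,X); print(s,uv,world(p,uv))
a=cv2.imread("pics/scene2.png"); cv2.imwrite("pics/scene2c.png",cv2.resize(a[150:330,60:260],None,fx=3,fy=3))
E
```

```text
8.15 [ 0.555  -0.2301  0.2402] [0.3468 1.0623 0.1752]
wrist hatch_press [(0.7, array([257.8, 183.6]), array([ 0.5685, -0.2323,  0.1409]))]
wrist jar []
wrist vial [(0.56, array([367.7,   1.6]), array([ 0.7374, -0.2892,  0.0985]))]
wrist frag [(0.9, array([214.5, 205.4]), array([ 0.5024, -0.1957,  0.0367]))]
0 [250.5953 196.8738] [ 0.557  -0.2288  0.1454]
0.03 [269.7941 164.9649] [ 0.5847 -0.239   0.1322]
0.06 [288.2289 134.3303] [ 0.6125 -0.2494  0.1188]
0.08 [300.0663 114.6617] [ 0.6311 -0.2564  0.1098]
scene hatch_press []
scene jar [(0.91, array([325.3, 172.7]), array([0.5395, 0.1749, 0.0252]))]
scene vial [(0.91, array([139.6, 313.6]), array([ 0.7757, -0.3134,  0.037 ]))]
scene frag []
top hatch_press [(0.9, array([372. , 192.2]), array([ 0.5392, -0.1842,  0.3318]))]
top jar [(0.87, array([184.4, 217.8]), array([0.5116, 0.166 , 0.0908]))]
top vial [(0.5, array([384.7, 118. ]), array([ 0.7371, -0.2831,  0.0967]))]
top frag [(0.48, array([342.8, 225. ]), array([ 0.498 , -0.1911,  0.0444]))]
```

View pics/scene2c.png

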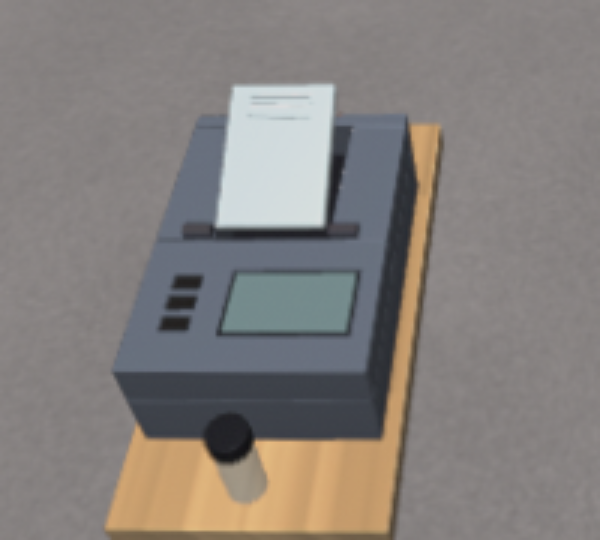

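View pics/wrist2.png

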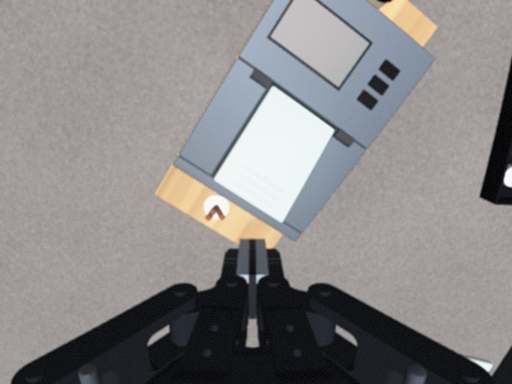

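The hatch is open. Its height along the line runs from 145 mm at the front to 110 mm near the hinge, about 0.42 rad, and the coral and vial are standing where they were. I'll wait a bit over 2 s untouched, then measure again.

Request:
step_arm(targets=[0,0,0,0,0,0,0,0,0,0,0,0,0,0,0,0,0,0,0,0,0,0,0,0,0,0,0,0,0,0,0,0,0,0,0,0,0,0,0,0,0,0,0,0,0,0,0,0])

```text
t: 9.9
tool_pos: [0.5551, -0.2301, 0.2402]
tool_rot: [2.467, -1.945, -0.0]
contact_force: [-0.1, -1.4, 0.0]
opening: 0.0001
```

Request:
step_arm(targets=[0,0,0,0,0,0,0,0,0,0,0,0,0,0,0,0,0,0,0,0,0,0,0,0,0,0,0,0,0,0,0,0,0,0,0,0,0,0,0,0,0,0,0,0,0,0,0,0])

```text
t: 10.9
tool_pos: [0.5551, -0.2301, 0.2402]
tool_rot: [2.467, -1.945, -0.0]
contact_force: [-0.1, -0.3, -0.4]
opening: -0.0001
```

Request:
step_arm(targets=[0,0,0,0,0,0,0,0,0,0,0,0,0,0,0,0,0,0,0,0,0,0,0,0,0,0,0,0,0,0,0,0,0,0,0,0,0,0,0,0,0,0,0,0,0,0,0,0])

```text
t: 11.9
tool_pos: [0.5551, -0.2301, 0.2402]
tool_rot: [2.467, -1.945, -0.0]
contact_force: [-0.0, 0.1, 0.2]
opening: -0.0001
```

```bash
python3 - <<'E'
from h import *
np.set_printoptions(precision=4,suppress=True)
o=monitor.get_obs(); print(o["t"],o["contact_force"])
p=imaging.get_image("wrist"); save(p,"pics/w3.png")
S=np.linspace(0,.075,12);Z=[]
for s in S:
    X=np.array([.556+.9388*s,-.229-.3446*s,.106+.42*(.086-s)]); w=world(p,proj(p,X)); Z.append([w[:2]@[.9388,-.3446],w[2]])
Z=np.array(Z); a=-np.arctan(np.polyfit(Z[:,0],Z[:,1],1)[0]); print("hatch angle",a)
if a>.35: print(ticket.finish_job())
E
```

```text
11.9 [-0.0499  0.0834  0.1511]
hatch angle 0.4161822252379753
the job is handed in; nothing more can be done
None
```

I pressed the hatch's front edge once with the closed fingertips, about 5 mm down to the hard stop, where the reading was about 7 N. I then lifted straight up to 0.24 m, and the hatch popped open.

- **Hatch:** it measured about 0.42 rad roughly 1.5 s after the press, and 0.416 rad about 4 s later at t = 11.9 s. Nothing touched the tester in between.
- **Jar, vial and coral:** they stood upright where they were, to within the detector's scatter, when I looked after lifting off. I did not measure them again just before handing in, but the arm held still clear above the tester until then.
- **Disagreement:** after the lift, the top camera put the pressing point at 0.33 m high. That pixel most likely fell on the gripper in front of the hatch, so I ignored it.
- **Not checked:** the latch pin is hidden inside the tester, so I could not see its position. I judge it worked once because the hatch stayed open after a single press.

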